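# Clear the spoons and put the lids on the snack pots

### The job

Get the snack pots in the drawer ready to put away: take every spoon that lies across a pot and lay it down inside the open green lunch container, below its rim, and set a lid on each of the four pots so that it is seated in the mouth and sits level on the rim. Keep the pots upright and leave the closed jar where it stands.

Things in the scene. Friction and masses are not known exactly. Their poses are not given: they have to be found in the camera images.
- pot1: white round open snack pot, loose: 88 mm outer diameter at the rim (84 at the foot), 50 mm tall, wall 4 mm, so the mouth is 80 mm across. Origin at the centre of its underside, z up to the rim (rim at z = 50 mm). Four of them, all alike, stand on the drawer's 4 mm matting
- lid1: white loose lid, fits any pot. From below: locating boss 72 mm across, 6 mm high, goes into a pot's mouth with 4 mm play; disc 92 mm across, 4 mm thick, rests on the rim; round grip knob 30 mm across, 22 mm tall (z = 10 to 32 mm) in the middle. Origin: centre of the boss's underside, z up through the knob. Seated, its origin is 44 mm above the pot's origin
- spoon1: light grey plastic spoon, 135 mm long, lying across a pot's rim; 2 to 4 are present, the others None. Origin: underside, middle of the straight handle, which runs along x from -37 to 37 mm, 12 mm wide (y), 12 mm thick (z 0 to 12). Spoon bowl 34 mm across, 10 mm high, centred at x = 51 mm; the handle's last 40 mm, at -x, are bent 34 degrees towards +y, flat
- pot2: white round open snack pot, loose: 88 mm outer diameter at the rim (84 at the foot), 50 mm tall, wall 4 mm, so the mouth is 80 mm across. Origin at the centre of its underside, z up to the rim (rim at z = 50 mm). Four of them, all alike, stand on the drawer's 4 mm matting
- lid2: white loose lid, fits any pot. From below: locating boss 72 mm across, 6 mm high, goes into a pot's mouth with 4 mm play; disc 92 mm across, 4 mm thick, rests on the rim; round grip knob 30 mm across, 22 mm tall (z = 10 to 32 mm) in the middle. Origin: centre of the boss's underside, z up through the knob. Seated, its origin is 44 mm above the pot's origin
- spoon2: light grey plastic spoon, 135 mm long, lying across a pot's rim; 2 to 4 are present, the others None. Origin: underside, middle of the straight handle, which runs along x from -37 to 37 mm, 12 mm wide (y), 12 mm thick (z 0 to 12). Spoon bowl 34 mm across, 10 mm high, centred at x = 51 mm; the handle's last 40 mm, at -x, are bent 34 degrees towards +y, flat
- pot3: white round open snack pot, loose: 88 mm outer diameter at the rim (84 at the foot), 50 mm tall, wall 4 mm, so the mouth is 80 mm across. Origin at the centre of its underside, z up to the rim (rim at z = 50 mm). Four of them, all alike, stand on the drawer's 4 mm matting
- lid3: white loose lid, fits any pot. From below: locating boss 72 mm across, 6 mm high, goes into a pot's mouth with 4 mm play; disc 92 mm across, 4 mm thick, rests on the rim; round grip knob 30 mm across, 22 mm tall (z = 10 to 32 mm) in the middle. Origin: centre of the boss's underside, z up through the knob. Seated, its origin is 44 mm above the pot's origin
- spoon3: light grey plastic spoon, 135 mm long, lying across a pot's rim; 2 to 4 are present, the others None. Origin: underside, middle of the straight handle, which runs along x from -37 to 37 mm, 12 mm wide (y), 12 mm thick (z 0 to 12). Spoon bowl 34 mm across, 10 mm high, centred at x = 51 mm; the handle's last 40 mm, at -x, are bent 34 degrees towards +y, flat
- pot4: white round open snack pot, loose: 88 mm outer diameter at the rim (84 at the foot), 50 mm tall, wall 4 mm, so the mouth is 80 mm across. Origin at the centre of its underside, z up to the rim (rim at z = 50 mm). Four of them, all alike, stand on the drawer's 4 mm matting
- lid4: white loose lid, fits any pot. From below: locating boss 72 mm across, 6 mm high, goes into a pot's mouth with 4 mm play; disc 92 mm across, 4 mm thick, rests on the rim; round grip knob 30 mm across, 22 mm tall (z = 10 to 32 mm) in the middle. Origin: centre of the boss's underside, z up through the knob. Seated, its origin is 44 mm above the pot's origin
- spoon4: light grey plastic spoon, 135 mm long, lying across a pot's rim; 2 to 4 are present, the others None. Origin: underside, middle of the straight handle, which runs along x from -37 to 37 mm, 12 mm wide (y), 12 mm thick (z 0 to 12). Spoon bowl 34 mm across, 10 mm high, centred at x = 51 mm; the handle's last 40 mm, at -x, are bent 34 degrees towards +y, flat
- container: pale green open lunch container, fixed, between the groups of pots and lids: outside 175 mm (x) by 125 mm (y) by 45 mm tall, walls and floor 5 mm, with a press-button latch on its -x end. Origin at the centre of its underside, z up; inner floor at z = 5 mm, rim at z = 45 mm
- jar: closed jar 60 mm across, 70 mm tall, a bystander near the drawer's far wall. Origin at the centre of its underside

How it is judged:
By the outcome, as a careful person would: the job done as asked, in the order asked, and still so for the second after the job is handed in, with the robot touching nothing.
Of spoon1, spoon2, spoon3, spoon4 only 2 to 4 are there at a start; the rules pass over those that are not, and their reading is None.
At some moment in a run one of lid1, lid2, lid3, lid4 may be knocked a few centimetres aside while the robot is not near it.
Once in a run the grip may slacken for a moment while it holds something.
It also fails if it takes over 210 s, if anything falls off the work surface, if the arm or the gripper's body presses on something with over 40 N, if the wrist force passes 120 N, or if a joint passes its speed limit or range.

### The arm

A 7-joint arm with a two-finger parallel gripper is mounted at the origin on the work surface. World frame = base frame: x ahead of the robot, y to its left, z up, the work surface at z = 0. Lengths are in m, angles in rad, forces in N, time in s.
With the tool pointing down it reaches from about 0.425 to 0.925 m from the base axis. Payload 6.8 kg.
Tool frame: the origin (TCP) lies between the finger pads; the fingertips stand r.tcp_to_tips ahead of it and the grasp point (between the pads) is the TCP (r.tcp_to_tips is the distance from the TCP to the fingertips, in m); z points along the fingers, y is the line along which they close (so a half turn about z gives the same grasp; the last joint's range is limited). The gripper opens to 85 mm and grips with 20 to 120 N. Pads are 22 mm wide; open, the fingers measure 114 mm over their backs; the gripper's body (76 mm by 85 mm) begins 54 mm behind the grasp point. The pads swing forward as they close: fully open they stand 13 mm farther back than shut.
Start: joints at [1.01, 0.477, 0.022, 1.555, -0.011, 1.109, -0.083], TCP at [0.295, -0.607, 0.25] pointing down, gripper open.
Joint ranges: [-2.96, 2.96], [-0.34, 2.1], [-1.41, 1.46], [0.24, 2.44], [-1.37, 4.51], [0.17, 1.92], [-2.96, 2.96]. Speed limits (rad/s): [2.39, 2.39, 3.14, 3.14, 3.14, 3.14, 3.14].

### API

Orientations are given as a rotation vector (axis times angle).
In Python, from bench import r gives the robot as it stands.
- The arm moves only by the tool servo_tool, never from a script. Its argument "commands" is a list of rows, each a list of 2 entries, a list of its own where there are three numbers: the shift along the tool's x, y, z normalised to -1 to 1, where 1 is 250 mm, then the turn, a rotation vector about the tool's x, y, z normalised to -1 to 1, where 1 is 90 degrees. In form: [[[dx, dy, dz], [ax, ay, az]], ...]. A call has 1 to 20 rows; each row is the pose to reach, as a shift and turn from the pose commanded when the call began, along the tool's axes at that moment; what a row does not reach only later rows make up. A row lasts 1/10 s, in which the tool goes at most 50 mm and 8.59 degrees, less where a joint would pass 70% of its speed; a pose out of reach is approached as far as the arm can. A call with a number of a shift or a turn outside -1 to 1 is refused whole. A call with a gripper value outside its range is refused whole. "claw" is the closure, from 0 (fully open) to 1 (shut), set as the call begins (left out, the last holds). The fingers move at their own pace and stop on an object; "squeeze" is the grip in N (left out, the last holds). Time passes only in rows, so rows that repeat a pose let the fingers close. It gives the time, the measured TCP pose, the force, the opening and the grip force at its end, in the units of the state.
- r.get_obs(): the state, without advancing time (a new reading comes with each control period).
- r.grab_frame(name): name is "side" or "top" or "wrist"; returns (picture, depth): 420x560x3 uint8, red, green, blue; 420x560 float32, m along the optical axis (not along the pixel's ray), 0 where there is no reading.
- r.camera_model(name): a dict with "fx", "fy", "cx", "cy" (pixels), "k1" (the pictures are not rectified: a ray, as slopes to the right and down, at radius r is drawn at 1 + k1 r^2 times it, then the intrinsics apply), "extrinsics" (4x4, takes a point from camera to world coordinates); the wrist camera has in their place "hand_eye" (4x4, takes a point from camera to tool coordinates, whose origin is the TCP and whose axes are the flange's). Camera axes: x right, y down, z forward; pixel columns grow to the right and rows downward; lengths in m; the calibration is good to about 2 mm. A picture is of the moment at which its call begins: read the wrist's pose just before it. camera_model takes no time and is no camera call.
- r.hand_in(): hands the job in; it is judged then, once.
Trained networks look in the newest picture that a camera, given by its name, has taken for a name from the list of things; names that differ only in an ending like _2 or _b are one class to them, and where a whole thing is asked for, a point or a joint stands for the part that bears it (a point fixed in the world has none). Each returns a list of dicts, best first, with "confidence" (0 to 1); they miss things now and then, are a little off and sometimes report something else, mostly with a low value. They report only what shows in the picture. A call takes as long as a camera call.
- r.boxes_of(camera, target): "uv" ([column, row] in pixels, amid what is visible of it).
- r.mark_of(camera, target): "uv" ([column, row] in pixels: a listed point, or the origin of a listed thing).
The state is a dict: "clock": time; "joints": joint angles; "qvel": joint speeds; "tau": joint torques, N m; "tcp_pos": TCP position; "orientation": TCP orientation; "contact_force": force on the tool from outside, world axes, zero at the start; "moment": the same for the moment, N m; "grip_width": finger opening in m; "gripper_force": force on a finger pad.
Only numpy, scipy, OpenCV 4.12 (cv2) and the standard library are available. Lean on these libraries where they do the work, as an engineer would, in place of code of your own. Each camera call takes 0.05 s, during which the arm holds its last target. There are 200 camera calls.

## Working session

There is one attempt and no reset: what is moved stays moved. The work goes in short steps, Python scripts to look and compute and a tool call to move; the robot and the scene stay as the last step left them, time stands still between calls to the robot, and variables do not carry over. Pictures are saved under pics/ and viewed, at most 14 in all, crops included, and the job is handed in when it is done.

Besides the shell and the picture viewer there is one more tool, called as name(argument=value, ...), one argument or row to a line, values as JSON. servo_tool: Moves the arm, as the interface text tells. Scaled input: -1 to 1 covers 250 mm each way for a shift and 90 degrees each way for a turn. Its arguments: {"type":"object","properties":{"commands":{"type":"array"},"claw":{"type":"number"},"squeeze":{"type":"number"}},"required":["commands"]}

```bash
ls; mkdir -p pics; cat > h.py <<'E'
import numpy as np, cv2
from scipy.spatial.transform import Rotation as R
from bench import r
def cam(name, obs=None):
    m=r.camera_model(name)
    if 'extrinsics' in m: T=np.array(m['extrinsics'])
    else:
        obs=obs or r.get_obs(); W=np.eye(4); W[:3,:3]=R.from_rotvec(obs['orientation']).as_matrix(); W[:3,3]=obs['tcp_pos']
        T=W@np.array(m['hand_eye'])
    return m,T
def rays(m,uv):
    K=np.array([[m['fx'],0,m['cx']],[0,m['fy'],m['cy']],[0,0,1.]])
    p=cv2.undistortPoints(np.array(uv,float).reshape(-1,1,2),K,np.array([m['k1'],0,0,0.]),None)
    return p.reshape(-1,2)
def toplane(name,uv,z,obs=None):
    m,T=cam(name,obs); s=rays(m,uv); d=np.c_[s,np.ones(len(s))]@T[:3,:3].T
    t=(z-T[2,3])/d[:,2]; return T[:3,3]+d*t[:,None]
def cloud(name,depth,obs=None):
    m,T=cam(name,obs); h,w=depth.shape
    g=np.stack(np.meshgrid(np.arange(w),np.arange(h)),-1).reshape(-1,2)
    s=rays(m,g); P=np.c_[s,np.ones(len(s))]*depth.reshape(-1,1)
    return (P@T[:3,:3].T+T[:3,3]).reshape(h,w,3)
def save(n,img): cv2.imwrite('pics/'+n+'.png',img[:,:,::-1])
E
python3 - <<'E'
from h import *
for n in('top','side'):
    p,d=r.grab_frame(n); save(n+'0',p); np.savez(n+'0',p=p,d=d)
    for t in('pot1','lid1','spoon1','container','jar'):
        for f in(r.boxes_of,r.mark_of):
            if n=='top' and not (f==r.boxes_of and t=='jar'): print(n,t,f.__name__,[(np.round(q['uv']).astype(int).tolist(),round(q['confidence'],2)) for q in f(n,t)])
print(r.tcp_to_tips, r.get_obs())
print(r.camera_model('top'));print(r.camera_model('wrist'))
E
```

```text
pics
top pot1 call [([214, 211], 0.97), ([358, 275], 0.82), ([410, 204], 0.73)]
top pot1 call [([352, 275], 0.97), ([217, 212], 0.91), ([165, 219], 0.67), ([409, 205], 0.61)]
top lid1 call [([409, 265], 0.95), ([211, 269], 0.94), ([157, 272], 0.72), ([354, 207], 0.69)]
top lid1 call [([212, 268], 0.97), ([158, 270], 0.67), ([355, 206], 0.63)]
top spoon1 call [([346, 271], 0.56), ([156, 216], 0.53)]
top spoon1 call [([156, 219], 0.87), ([359, 268], 0.61)]
top container call [([276, 210], 0.74)]
top container call [([276, 210], 0.62)]
top jar call [([256, 155], 0.55), ([163, 219], 0.22)]
0.019 {'clock': 0.55, 'joints': array([ 1.00987738,  0.47696717,  0.02240068,  1.55542594, -0.01147025,
        1.10930374, -0.08306994]), 'qvel': array([-2.80594215e-05,  9.59523297e-05, -6.74982429e-04, -3.90320599e-04,
       -1.12835679e-03, -1.21117087e-03, -6.65797855e-04]), 'tau': array([-8.43597682e-04, -5.95911098e+01,  1.60496760e+00, -2.81362885e+01,
        1.23486476e-02,  2.06286255e-03,  4.47422042e-05]), 'tcp_pos': array([ 0.29531237, -0.60697634,  0.25031898]), 'orientation': array([ 3
[... 403 characters left out ...]
3,  0.11156388,  0.46796369],
       [-0.99954758,  0.03002297, -0.00180213,  0.00322705],
       [-0.00155942, -0.11156754, -0.99375563,  1.31983631],
       [ 0.        ,  0.        ,  0.        ,  1.        ]])}
{'fx': 348.17462442862524, 'fy': 348.17462442862524, 'cx': 281.5887359064802, 'cy': 209.93685664043235, 'k1': -0.07311721656770927, 'hand_eye': array([[-7.39032681e-04, -9.50959045e-01, -3.09315937e-01,
         7.82521512e-02],
       [ 9.99999639e-01, -8.32513266e-04,  1.70225973e-04,
        -2.72724128e-04],
       [-4.19387550e-04, -3.09315699e-01,  9.50959317e-01,
        -1.24208886e-01],
       [ 0.00000000e+00,  0.00000000e+00,  0.00000000e+00,
         1.00000000e+00]])}
```

```bash
sleep 1
```

```text
(no output)
```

View pics/top0.png

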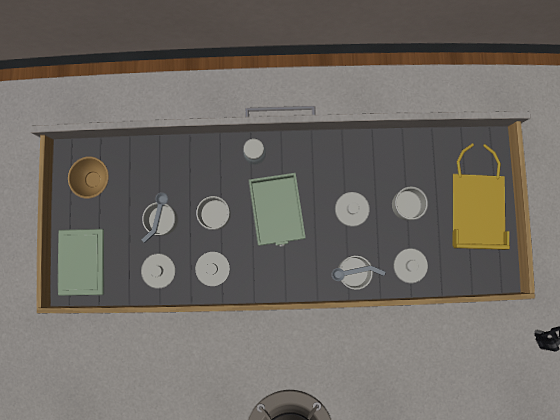

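View pics/side0.png

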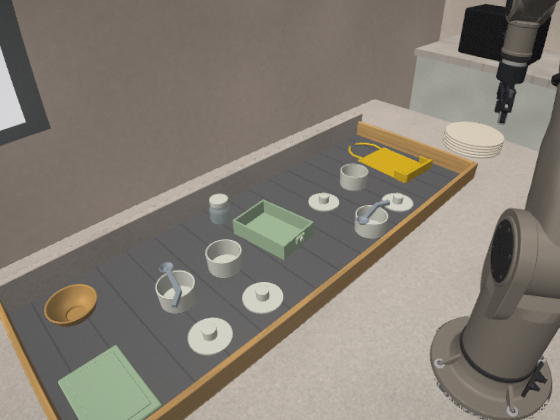

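The top picture shows spoons on two pots, at (160,219) and (355,272). The other pots are open, at (213,212) and (409,204), and the lids are at (158,271), (212,269), (352,209) and (410,265). The side view shows the same, with knobs up and the jar at the far wall.

```bash
cat >> h.py <<'E'
def fitc(P,rad,c0):
    from scipy.optimize import least_squares
    s=least_squares(lambda c:np.hypot(P[:,0]-c[0],P[:,1]-c[1])-rad,c0,loss='soft_l1',f_scale=.002); return s.x
E
python3 - <<'E'
from h import *
d=np.load('top0.npz')['d']; C=cloud('top',d)
print('mat z', np.nanmedian(C[230:250,100:350,2]))
for n,uv in dict(potA=(160,219),potB=(213,212),potC=(355,272),potD=(409,204),lidA=(158,271),lidB=(212,269),lidC=(352,209),lidD=(410,265),cont=(276,210),jar=(256,150)).items():
    u,v=uv; Q=C[v-22:v+23,u-22:u+23].reshape(-1,3)
    zs=Q[:,2]; print(n, np.round(toplane('top',[uv],.05 if 'pot' in n else .014)[0],3), 'z pct',np.round(np.percentile(zs,[2,20,50,80,90,95,99]),3))
E
```

```text
mat z 0.0036400191648484626
potA [0.577 0.325 0.05 ] z pct [-0.002  0.002  0.006  0.052  0.062  0.065  0.068]
potB [0.592 0.184 0.05 ] z pct [-0.002  0.002  0.005  0.01   0.042  0.052  0.056]
potC [ 0.424 -0.183  0.05 ] z pct [-0.002  0.002  0.006  0.049  0.061  0.065  0.069]
potD [ 0.597 -0.335  0.05 ] z pct [-0.002  0.002  0.005  0.012  0.044  0.052  0.056]
lidA [0.44  0.341 0.014] z pct [-0.002  0.002  0.006  0.014  0.016  0.031  0.038]
lidB [0.442 0.194 0.014] z pct [-0.002  0.002  0.007  0.014  0.016  0.031  0.037]
lidC [ 0.592 -0.188  0.014] z pct [-0.002  0.002  0.006  0.014  0.016  0.03   0.038]
lidD [ 0.436 -0.338  0.014] z pct [-0.002  0.002  0.006  0.014  0.016  0.032  0.039]
cont [0.595 0.018 0.014] z pct [0.002 0.006 0.008 0.011 0.013 0.033 0.051]
jar [0.763 0.068 0.014] z pct [-0.003  0.001  0.004  0.042  0.072  0.074  0.077]
```

servo_tool(
  commands=[
    [[0.6, -0.65, 0], [0, 0, 0]],
    [[0.6, -0.65, 0], [0, 0, 0]],
    [[0.6, -0.65, 0], [0, 0, 0]],
    [[0.6, -0.65, 0], [0, 0, 0]],
    [[0.6, -0.65, 0], [0, 0, 0]],
    [[0.6, -0.65, 0], [0, 0, 0]],
  ],
  claw=0.5,
)

```text
clock: 1.15
tcp_pos: [0.3609, -0.3916, 0.2507]
orientation: [-3.059, -0.714, -0.002]
contact_force: [0.5, -0.6, 0.5]
grip_width: 0.043
gripper_force: 0.0
```

servo_tool(
  commands=[
    [[0.6, -0.65, 0], [0, 0, 0]],
    [[0.6, -0.65, 0], [0, 0, 0]],
    [[0.6, -0.65, 0], [0, 0, 0]],
    [[0.6, -0.65, 0], [0, 0, 0]],
    [[0.6, -0.65, 0], [0, 0, 0]],
    [[0.6, -0.65, 0], [0, 0, 0]],
    [[0.6, -0.65, 0], [0, 0, 0]],
  ],
)

```text
clock: 1.85
tcp_pos: [0.4229, -0.1848, 0.2504]
orientation: [3.061, 0.704, 0.0]
contact_force: [-0.2, -1.0, -0.4]
grip_width: 0.0426
gripper_force: 0.0
```

```bash
cat >> h.py <<'E'
def look(tag):
    o=r.get_obs(); p,d=r.grab_frame('wrist'); save(tag,p); return o,p,cloud('wrist',d,o)
def plan(p,yaw,o=None):
    "tool-frame shift/250mm and turn/90deg from here to world p, yaw(deg, of tool x)"
    o=o or r.get_obs(); M=R.from_rotvec(o['orientation']).as_matrix()
    G=R.from_euler('z',yaw,degrees=True).as_matrix()@np.diag([1,-1,-1.])
    dr=R.from_matrix(M.T@G).as_rotvec(); 
    print('plan',np.round(M.T@(np.array(p)-o['tcp_pos'])/.25,3),np.round(dr/(np.pi/2),3),'yaw now',round(np.degrees(np.arctan2(M[1,0],M[0,0])),1))
def spoon(C,near):
    k=(C[...,2]>.0595)&(C[...,2]<.075)&(np.hypot(C[...,0]-near[0],C[...,1]-near[1])<.11)
    return C[k],k
E
python3 - <<'E'
from h import *
o,p,C=look('w1'); np.savez('w1',p=p,C=C)
S,k=spoon(C,(.424,-.183)); print(len(S), S.mean(0), np.percentile(S[:,2],[5,50,95]))
c,(w),a=cv2.minAreaRect((S[:,:2]*1000).astype(np.float32)); print(c,w,a)
P=C[(abs(C[...,2]-.053)<.004)&(np.hypot(C[...,0]-.424,C[...,1]+.183)<.06)]; print('pot',fitc(P[np.hypot(*(P[:,:2]-[.424,-.183]).T)>.03],.042,(.424,-.183)))
v=p.copy(); v[k]=[255,0,0]; save('w1k',np.hstack([p[:,100:460],v[:,100:460]]))
E
```

```text
2332 [ 0.42294238 -0.18470347  0.06499179] [0.05992268 0.06589677 0.06746677]
(389.5568542480469, -184.12359619140625) (149.11651611328125, 104.09089660644531) 89.3864517211914
pot [ 0.4244578  -0.18403393]
```

View pics/w1k.png

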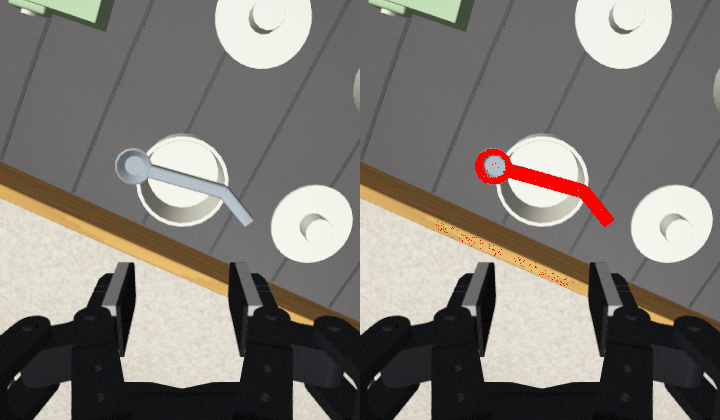

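```bash
cat >> h.py <<'E'
from scipy.spatial import cKDTree
def model():
    g=np.stack(np.meshgrid(np.arange(-37,36,2),np.arange(-6,7,2)),-1).reshape(-1,2)
    t=np.stack(np.meshgrid(np.arange(0,39,2),np.arange(-6,7,2)),-1).reshape(-1,2)
    a=np.radians(180-34); t=t@np.array([[np.cos(a),np.sin(a)],[-np.sin(a),np.cos(a)]])+[-37,0]
    q=np.stack(np.meshgrid(np.arange(-17,18,2),np.arange(-17,18,2)),-1).reshape(-1,2); n=np.hypot(*q.T)
    return np.vstack([g,t,q[(n<17.5)&(n>12)]+[51,0]])/1000.
def fitspoon(S):
    from scipy.optimize import minimize
    M=model(); P=S[::3,:2]; T=cKDTree(P); best=None
    def f(x):
        c,s=np.cos(x[2]),np.sin(x[2]); Q=M@np.array([[c,s],[-s,c]])+x[:2]/1000
        return 1e3*(np.minimum(T.query(Q)[0],.02).mean()+np.minimum(cKDTree(Q).query(P)[0],.02).mean())
    for a in np.arange(0,6.28,.5):
        m=minimize(f,[*(P.mean(0)*1000),a],method='Nelder-Mead',options=dict(initial_simplex=[P.mean(0).tolist()*0+[*(P.mean(0)*1000+e[:2]),a+e[2]] for e in np.array([[0,0,0],[25,0,0],[0,25,0],[0,0,.4]])]))
        if best is None or m.fun<best.fun: best=m
    return best.x[0]/1000,best.x[1]/1000,np.degrees(best.x[2])%360,best.fun
def spoon(C,near):
    k=(C[...,2]>.0595)&(C[...,2]<.075)&(np.hypot(C[...,0]-near[0],C[...,1]-near[1])<.11)
    n,l,st,_=cv2.connectedComponentsWithStats(k.astype(np.uint8)); k=l==1+np.argmax(st[1:,4]); return C[k],k
def cont(C):
    k=(abs(C[...,2]-.047)<.005)&(np.hypot(C[...,0]-.595,C[...,1]-.018)<.12)
    return cv2.minAreaRect((C[k][:,:2]*1000).astype(np.float32)),k.sum()
E
python3 - <<'E'
from h import *
z=np.load('w1.npz'); S,k=spoon(z['C'],(.424,-.183)); x=fitspoon(S); print(x)
plan((x[0],x[1],.072),x[2]-180)
plan((x[0],x[1],.072),x[2])
d=np.load('top0.npz')['d']; C=cloud('top',d); print(cont(C))
E
```

```text
(np.float64(0.42941921140737943), np.float64(-0.18654027202901882), np.float64(100.0098137594311), np.float64(1.5661983083044047))
plan [0.023 0.015 0.713] [ 0.    -0.     1.175] yaw now 25.8
plan [0.023 0.015 0.713] [ 0.     0.    -0.825] yaw now 25.8
(((593.3870849609375, 15.436599731445312), (183.68162536621094, 125.24470520019531), 6.736023426055908), np.int64(464))
```

The crop shows the grey spoon on the pot, with the bowl at (133,166) and the bent tail at (250,222). The depth mask covers it, apart from a leak along the drawer wall that is now filtered out.

servo_tool(
  commands=[
    [[0.023, 0.015, 0.2], [0, 0, -0.825]],
    [[0.023, 0.015, 0.3], [0, 0, -0.825]],
    [[0.023, 0.015, 0.4], [0, 0, -0.825]],
    [[0.023, 0.015, 0.4], [0, 0, -0.825]],
    [[0.023, 0.015, 0.4], [0, 0, -0.825]],
    [[0.023, 0.015, 0.4], [0, 0, -0.825]],
    [[0.023, 0.015, 0.4], [0, 0, -0.825]],
    [[0.023, 0.015, 0.4], [0, 0, -0.825]],
    [[0.023, 0.015, 0.4], [0, 0, -0.825]],
    [[0.023, 0.015, 0.4], [0, 0, -0.825]],
    [[0.023, 0.015, 0.5], [0, 0, -0.825]],
    [[0.023, 0.015, 0.6], [0, 0, -0.825]],
    [[0.023, 0.015, 0.66], [0, 0, -0.825]],
    [[0.023, 0.015, 0.71], [0, 0, -0.825]],
    [[0.023, 0.015, 0.71], [0, 0, -0.825]],
  ],
)

```text
clock: 3.4
tcp_pos: [0.4286, -0.1849, 0.0715]
orientation: [-2.017, -2.405, 0.002]
contact_force: [0.1, -0.2, -0.2]
grip_width: 0.043
gripper_force: 0.0
```

servo_tool(
  commands=[
    [[0, 0, 0], [0, 0, 0]],
    [[0, 0, 0], [0, 0, 0]],
    [[0, 0, 0], [0, 0, 0]],
    [[0, 0, 0], [0, 0, 0]],
    [[0, 0, 0], [0, 0, 0]],
    [[0, 0, 0], [0, 0, 0]],
    [[0, 0, 0], [0, 0, 0]],
  ],
  claw=1,
  squeeze=50,
)

```text
clock: 4.1
tcp_pos: [0.4304, -0.1848, 0.0737]
orientation: [2.015, 2.408, 0.0]
contact_force: [-1.1, -0.1, 8.0]
grip_width: 0.0105
gripper_force: 51.4
```

servo_tool(
  commands=[
    [[0, 0, -0.15], [0, 0, 0]],
    [[0, 0, -0.3], [0, 0, 0]],
    [[0, 0, -0.45], [0, 0, 0]],
    [[0.15, 0.2, -0.55], [0, 0, 0.1]],
    [[0.3, 0.35, -0.55], [0, 0, 0.2]],
    [[0.45, 0.5, -0.55], [0, 0, 0.3]],
    [[0.55, 0.65, -0.55], [0, 0, 0.4]],
    [[0.67, 0.8, -0.55], [0, 0, 0.5]],
    [[0.67, 0.8, -0.55], [0, 0, 0.6]],
    [[0.67, 0.8, -0.55], [0, 0, 0.7]],
    [[0.67, 0.8, -0.55], [0, 0, 0.8]],
    [[0.67, 0.8, -0.55], [0, 0, 0.9]],
    [[0.67, 0.8, -0.55], [0, 0, 0.99]],
    [[0.67, 0.8, -0.55], [0, 0, 0.99]],
  ],
)

```text
clock: 5.5
tcp_pos: [0.5967, 0.016, 0.2103]
orientation: [-3.128, -0.295, 0.0]
contact_force: [-0.5, 0.8, 0.3]
grip_width: 0.0106
gripper_force: 50.5
```

```bash
cat >> h.py <<'E'
def contfit(C,c0=(.597,.0155),a0=7):
    from scipy.optimize import minimize
    P=C[(abs(C[...,2]-.049)<.004)&(np.hypot(C[...,0]-c0[0],C[...,1]-c0[1])<.115)][:,:2]
    def f(x):
        a=np.radians(x[2]); q=P*1000-x[:2]; u=abs(q@[np.cos(a),np.sin(a)])-85; v=abs(q@[-np.sin(a),np.cos(a)])-60
        dd=np.abs(np.where((u<0)|(v<0),np.maximum(u,v),np.hypot(u,v))); return np.minimum(np.maximum(dd-2.5,0),10).mean()+.05*np.minimum(dd,10).mean()
    m=minimize(f,[c0[0]*1000,c0[1]*1000,a0],method='Nelder-Mead',options=dict(initial_simplex=np.array([[0,0,0],[8,0,0],[0,8,0],[0,0,5]])+[c0[0]*1000,c0[1]*1000,a0])); return m.x,m.fun,len(P)
E
python3 - <<'E'
from h import *
o,p,C=look('w2'); np.savez('w2',p=p,C=C); print(o['grip_width'],o['gripper_force'],o['tcp_pos'])
print(contfit(C)); d=np.load('top0.npz')['d']; print(contfit(cloud('top',d)))
x=contfit(C)[0]
a=np.radians(x[2]); c=x[:2]/1000+.024*np.array([np.sin(a),-np.cos(a)])
print(c); plan((*c,.049),x[2])
E
```

```text
0.010595405751179657 50.53203284740448 [0.5967318  0.01601681 0.21031507]
(array([596.8366992 ,  16.44596397,   6.64109927]), np.float64(0.08924556945485972), 3901)
(array([596.96997923,  15.84146558,   6.75451486]), np.float64(0.1083988107149862), 379)
[ 0.59961229 -0.007393  ]
plan [-0.006  0.094  0.645] [-0.     0.     0.044] yaw now 10.6
```

View pics/w2.png

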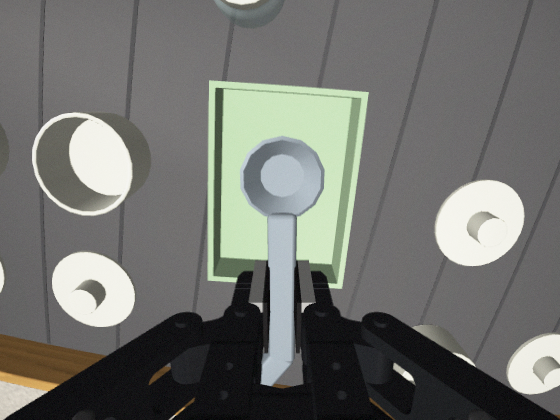

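The wrist picture shows the spoon held straight, its bowl at (283,178), over the container, whose rim corners are at (212,83) and (366,95).

servo_tool(
  commands=[
    [[-0.006, 0.094, 0.1], [0, 0, 0.044]],
    [[-0.006, 0.094, 0.25], [0, 0, 0.044]],
    [[-0.006, 0.094, 0.4], [0, 0, 0.044]],
    [[-0.006, 0.094, 0.5], [0, 0, 0.044]],
    [[-0.006, 0.094, 0.58], [0, 0, 0.044]],
    [[-0.006, 0.094, 0.64], [0, 0, 0.044]],
    [[-0.006, 0.094, 0.68], [0, 0, 0.044]],
    [[-0.006, 0.094, 0.71], [0, 0, 0.044]],
    [[-0.006, 0.094, 0.71], [0, 0, 0.044]],
  ],
)

```text
clock: 6.45
tcp_pos: [0.5998, -0.0075, 0.0324]
orientation: [-3.135, -0.196, 0.001]
contact_force: [-1.0, -0.5, -0.5]
grip_width: 0.0102
gripper_force: 50.5
```

servo_tool(
  commands=[
    [[0, 0, 0], [0, 0, 0]],
    [[0, 0, 0], [0, 0, 0]],
    [[0, 0, 0], [0, 0, 0]],
    [[0, 0, 0], [0, 0, 0]],
  ],
  claw=0.74,
)

```text
clock: 6.85
tcp_pos: [0.6003, -0.0075, 0.0333]
orientation: [3.135, 0.195, 0.001]
contact_force: [-0.1, 0.2, -0.8]
grip_width: 0.0224
gripper_force: 0.0
```

servo_tool(
  commands=[
    [[0, 0, -0.1], [0, 0, 0]],
    [[0, 0, -0.25], [0, 0, 0]],
    [[0, 0, -0.45], [0, 0, 0]],
    [[0, -0.15, -0.65], [0, 0, 0]],
    [[0, -0.3, -0.75], [0, 0, 0]],
    [[0, -0.5, -0.75], [0, 0, 0]],
    [[0.03, -0.67, -0.75], [0, 0, 0]],
    [[0.03, -0.67, -0.75], [0, 0, 0]],
  ],
  claw=0.5,
)

```text
clock: 7.65
tcp_pos: [0.5852, 0.1694, 0.2216]
orientation: [-3.129, -0.213, -0.003]
contact_force: [-0.7, 0.1, -1.1]
grip_width: 0.0427
gripper_force: 0.0
```

servo_tool(
  commands=[
    [[0, -0.2, 0], [0, 0, 0]],
    [[0.02, -0.4, 0], [0, 0, 0]],
    [[0.03, -0.6, 0], [0, 0, 0]],
    [[0.03, -0.66, 0], [0, 0, 0]],
    [[0.03, -0.66, 0], [0, 0, 0]],
    [[0.03, -0.66, 0], [0, 0, 0]],
  ],
)

```text
clock: 8.25
tcp_pos: [0.5738, 0.3231, 0.22]
orientation: [3.134, 0.195, -0.0]
contact_force: [0.4, -1.6, 0.7]
grip_width: 0.0426
gripper_force: 0.0
```

```bash
python3 - <<'E'
from h import *
o,p,C=look('w3'); np.savez('w3',p=p,C=C); print(o['tcp_pos'])
S,k=spoon(C,(.577,.325)); x=fitspoon(S); print(x,len(S))
plan((x[0],x[1],.072),x[2]); plan((x[0],x[1],.072),x[2]+180)
v=p.copy(); v[k]=[255,0,0]; save('w3k',np.hstack([p[:,100:460],v[:,100:460]]))
E
```

```text
[0.57380299 0.3230874  0.22000829]
(np.float64(0.5818520555867787), np.float64(0.33133029793723917), np.float64(345.79501131525285), np.float64(1.511301716425853)) 2758
plan [ 0.035 -0.034  0.592] [ 0.001 -0.     0.236] yaw now 7.0
plan [ 0.035 -0.034  0.592] [ 0.     0.002 -1.764] yaw now 7.0
```

View pics/w3k.png

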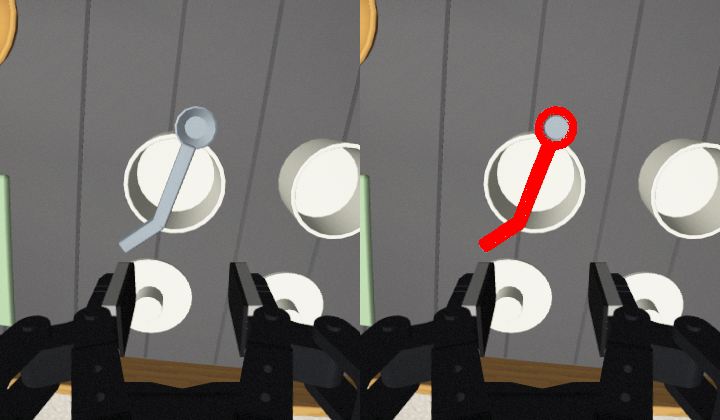

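The second spoon's mask is clean, with the bowl at (196,127) and the tail at (125,247).

servo_tool(
  commands=[
    [[0.035, -0.034, 0.1], [0, 0, 0.08]],
    [[0.035, -0.034, 0.2], [0, 0, 0.16]],
    [[0.035, -0.034, 0.3], [0, 0, 0.236]],
    [[0.035, -0.034, 0.4], [0, 0, 0.236]],
    [[0.035, -0.034, 0.48], [0, 0, 0.236]],
    [[0.035, -0.034, 0.55], [0, 0, 0.236]],
    [[0.035, -0.034, 0.59], [0, 0, 0.236]],
    [[0.035, -0.034, 0.59], [0, 0, 0.236]],
  ],
)

```text
clock: 9.1
tcp_pos: [0.5809, 0.3324, 0.0715]
orientation: [3.116, -0.387, -0.002]
contact_force: [-0.4, -0.0, -0.5]
grip_width: 0.0427
gripper_force: 0.0
```

servo_tool(
  commands=[
    [[0, 0, 0], [0, 0, 0]],
    [[0, 0, 0], [0, 0, 0]],
    [[0, 0, 0], [0, 0, 0]],
    [[0, 0, 0], [0, 0, 0]],
    [[0, 0, 0], [0, 0, 0]],
    [[0, 0, 0], [0, 0, 0]],
  ],
  claw=1,
)

```text
clock: 9.7
tcp_pos: [0.582, 0.3343, 0.0742]
orientation: [-3.117, 0.386, -0.003]
contact_force: [-1.1, -1.0, 5.6]
grip_width: 0.0105
gripper_force: 51.4
```

servo_tool(
  commands=[
    [[0, 0, -0.15], [0, 0, 0]],
    [[0, 0, -0.3], [0, 0, 0]],
    [[0, 0, -0.45], [0, 0, 0]],
    [[0, 0.15, -0.55], [0, 0, 0]],
    [[0, 0.3, -0.55], [0, 0, 0]],
    [[0, 0.45, -0.55], [0, 0, 0]],
    [[0, 0.6, -0.55], [0, 0, 0]],
    [[0, 0.6, -0.55], [0, 0, 0]],
  ],
)

```text
clock: 10.5
tcp_pos: [0.544, 0.1817, 0.2102]
orientation: [3.112, -0.396, -0.001]
contact_force: [-0.4, -0.2, -0.7]
grip_width: 0.0105
gripper_force: 50.6
```

```bash
python3 - <<'E'
from h import *
print(r.get_obs()['joints'])
a=np.radians(6.7); c=np.array([.5969,.0162])+.024*np.array([-np.sin(a),np.cos(a)])
print(c); plan((*c,.21),6.7)
E
```

```text
[-0.28760892  0.36243195 -0.18232225  1.83242717  0.08258782  0.95650758
 -2.33038357]
[0.5940999 0.0400361]
plan [0.336 0.498 0.003] [ 0.003  0.    -0.236] yaw now -14.5
```

servo_tool(
  commands=[
    [[0.12, 0.15, 0], [0, 0, -0.08]],
    [[0.24, 0.33, 0], [0, 0, -0.16]],
    [[0.336, 0.498, 0], [0, 0, -0.236]],
    [[0.336, 0.498, 0], [0, 0, -0.236]],
    [[0.336, 0.498, 0], [0, 0, -0.236]],
    [[0.336, 0.498, 0], [0, 0, -0.236]],
  ],
)

```text
clock: 11.1
tcp_pos: [0.5955, 0.049, 0.2103]
orientation: [-3.134, -0.197, 0.0]
contact_force: [0.3, 0.2, 0.0]
grip_width: 0.0102
gripper_force: 50.6
```

```bash
python3 - <<'E'
from h import *
o,p,C=look('w4'); a=np.radians(6.7); print(o['tcp_pos'],o['grip_width'])
q=C.reshape(-1,3); q=q[(q[:,2]>.013)&(q[:,2]<.03)]; d=q[:,:2]-[.5969,.0162]
u=d@[np.cos(a),np.sin(a)]; v=d@[-np.sin(a),np.cos(a)]; k=(abs(u)<.07)&(abs(v)<.05)
for lo in range(-70,70,20):
    m=k&(u*1000>lo)&(u*1000<lo+20); print(lo,m.sum(),np.percentile(v[m],[2,50,98]).round(3) if m.sum()>10 else '')
plan((.5941,.04,.033),6.7)
E
```

```text
[0.5955139  0.04901704 0.21028249] 0.01015860492573
-70 304 [-0.02  -0.008  0.001]
-50 309 [-0.029 -0.02  -0.01 ]
-30 275 [-0.03  -0.023 -0.018]
-10 289 [-0.03  -0.023 -0.018]
10 309 [-0.029 -0.023 -0.018]
30 530 [-0.039 -0.024 -0.008]
50 370 [-0.038 -0.024 -0.009]
plan [-0.01   0.038  0.709] [-0.001  0.     0.006] yaw now 7.3
```

View pics/w4.png

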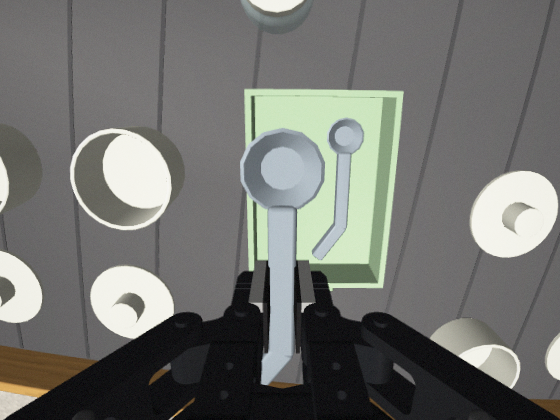

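Spoon 1 lies flat in the container at about (345,185), and the held spoon fits to its left.

servo_tool(
  commands=[
    [[-0.01, 0.038, 0.1], [0, 0, 0]],
    [[-0.01, 0.038, 0.25], [0, 0, 0]],
    [[-0.01, 0.038, 0.4], [0, 0, 0]],
    [[-0.01, 0.038, 0.5], [0, 0, 0]],
    [[-0.01, 0.038, 0.58], [0, 0, 0]],
    [[-0.01, 0.038, 0.64], [0, 0, 0]],
    [[-0.01, 0.038, 0.68], [0, 0, 0]],
    [[-0.01, 0.038, 0.71], [0, 0, 0]],
    [[-0.01, 0.038, 0.71], [0, 0, 0]],
  ],
)

```text
clock: 12.05
tcp_pos: [0.5942, 0.0378, 0.0324]
orientation: [-3.135, -0.196, 0.001]
contact_force: [-0.0, -0.3, -0.7]
grip_width: 0.0104
gripper_force: 50.7
```

servo_tool(
  commands=[
    [[0, 0, 0], [0, 0, 0]],
    [[0, 0, 0], [0, 0, 0]],
    [[0, 0, 0], [0, 0, 0]],
    [[0, 0, 0], [0, 0, 0]],
  ],
  claw=0.74,
)

```text
clock: 12.45
tcp_pos: [0.5948, 0.0374, 0.0333]
orientation: [3.136, 0.195, 0.001]
contact_force: [0.2, -0.5, 0.2]
grip_width: 0.0221
gripper_force: 0.0
```

servo_tool(
  commands=[
    [[0, 0, -0.1], [0, 0, 0]],
    [[0, 0, -0.25], [0, 0, 0]],
    [[0, 0, -0.45], [0, 0, 0]],
    [[0, 0, -0.65], [0, 0, 0]],
    [[-0.1, -0.15, -0.8], [0, 0, 0]],
    [[-0.2, -0.3, -0.9], [0, 0, 0]],
    [[-0.2, -0.45, -0.9], [0, 0, 0]],
    [[-0.2, -0.62, -0.9], [0, 0, 0]],
    [[-0.2, -0.62, -0.9], [0, 0, 0]],
    [[-0.2, -0.62, -0.9], [0, 0, 0]],
  ],
  claw=0.3,
)

```text
clock: 13.45
tcp_pos: [0.5252, 0.186, 0.258]
orientation: [3.135, 0.2, 0.0]
contact_force: [0.6, -1.2, -0.6]
grip_width: 0.06
gripper_force: 0.0
```

```bash
cat >> h.py <<'E'
def ring(C,c,z,rr,rad,tol=.004):
    for _ in range(4):
        k=(abs(C[...,2]-z)<tol); D=np.hypot(C[...,0]-c[0],C[...,1]-c[1]); k&=(D>rr[0])&(D<rr[1]); P=C[k]
        if len(P)<20: return c,len(P)
        c=fitc(P,rad,c)
    return np.round(c,4),len(P)
def knob(C,c):
    c=np.array(c,float)
    for _ in range(5):
        k=(C[...,2]>.030)&(C[...,2]<.042)&(np.hypot(C[...,0]-c[0],C[...,1]-c[1])<.045 if _<2 else (C[...,2]>.030)&(C[...,2]<.042)&(np.hypot(C[...,0]-c[0],C[...,1]-c[1])<.025)); P=C[k]
        if len(P)<20: return c,len(P)
        (x,y),_r=cv2.minEnclosingCircle((P[:,:2]*1000).astype(np.float32)); c=np.array([np.median(P[:,0]),np.median(P[:,1])])
    return np.round(c,4),len(P),round(_r,1)
E
python3 - <<'E'
from h import *
o,p,C=look('w5'); np.savez('w5',p=p,C=C); print(o['tcp_pos'])
p2,d2=r.grab_frame('top'); save('top1',p2); T=cloud('top',d2)
for n,c in dict(A=(.577,.325),B=(.592,.184),C=(.424,-.183),D=(.597,-.335)).items():
    for nm,X in(('w',C),('t',T)): print('pot',n,nm,ring(X,c,.053,(.033,.055),.042))
for n,c in dict(A=(.44,.341),B=(.442,.194),C=(.592,-.188),D=(.436,-.338)).items():
    for nm,X in(('w',C),('t',T)): print('lid',n,nm,knob(X,c),ring(X,c,.014,(.02,.055),.030,.003))
E
```

```text
[0.52518087 0.18599716 0.25799354]
pot A w (array([0.5795, 0.3286]), 1582)
pot A t ((0.577, 0.325), 0)
pot B w (array([0.5909, 0.1852]), 1519)
pot B t (array([0.5909, 0.1848]), 89)
pot C w (array([ 0.4244, -0.1834]), 271)
pot C t (array([ 0.4233, -0.1831]), 132)
pot D w ((0.597, -0.335), 0)
pot D t (array([ 0.6005, -0.339 ]), 148)
lid A w (array([0.443 , 0.3402]), 602, 15.4) (array([0.4415, 0.3419]), 3628)
lid A t (array([0.44 , 0.341]), 9) (array([0.4364, 0.3487]), 151)
lid B w (array([0.4455, 0.1941]), 579, 15.1) (array([0.4443, 0.1942]), 3719)
lid B t (array([0.442, 0.194]), 0) (array([0.4472, 0.1841]), 129)
lid C w (array([ 0.592, -0.188]), 0) ((0.592, -0.188), 0)
lid C t (array([ 0.594 , -0.1878]), 90, 14.7) (array([ 0.5936, -0.1873]), 466)
lid D w (array([ 0.436, -0.338]), 0) ((0.436, -0.338), 0)
lid D t (array([ 0.4336, -0.3382]), 99, 15.3) (array([ 0.4352, -0.3403]), 478)
```

View pics/w5.png

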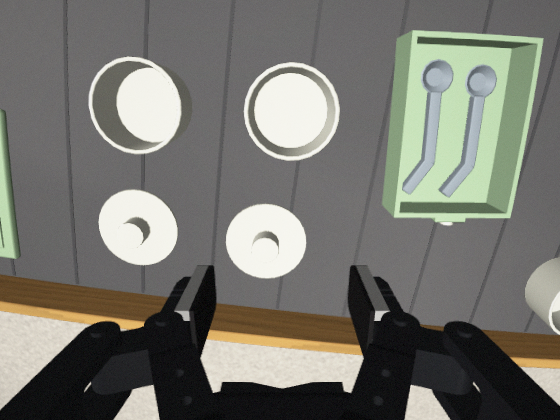

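View pics/top1.png

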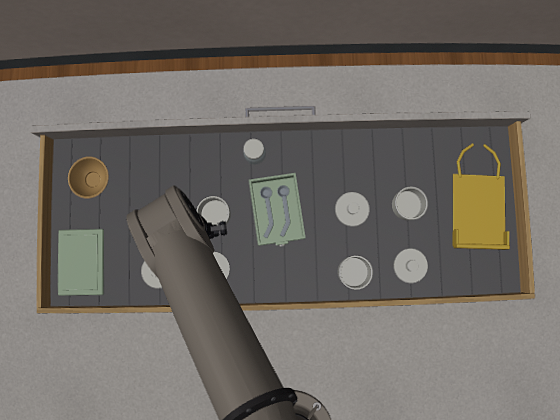

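Both spoons lie flat in the container, with bowls at (438,77) and (481,80) in the wrist view. All pots are clear and all lids are still in place.

```bash
cat >> h.py <<'E'
def lidpos(C,c):
    P=C[(C[...,2]>.033)&(C[...,2]<.042)&(np.hypot(C[...,0]-c[0],C[...,1]-c[1])<.03)]
    a=cv2.minEnclosingCircle((P[:,:2]*1000).astype(np.float32)) if len(P)>10 else None
    k=(C[...,2]>.0095)&(C[...,2]<.018)&(np.hypot(C[...,0]-c[0],C[...,1]-c[1])<.058); n,l,st,_=cv2.connectedComponentsWithStats(k.astype(np.uint8)); l=l==1+np.argmax(st[1:,4])
    b=cv2.minEnclosingCircle((C[l][:,:2]*1000).astype(np.float32))
    return np.round(P[:,:2].mean(0)*1000,1),a,b
E
python3 - <<'E'
from h import *
C=np.load('w5.npz')['C']
for c in((.443,.34),(.4455,.194)): print(lidpos(C,c))
plan((.4455,.1941,.040),7)
E
```

```text
(array([442.6, 340.8]), ((442.0317687988281, 341.4954528808594), 15.42136287689209), ((441.17681884765625, 341.3020935058594), 46.96220397949219))
(array([444.9, 194. ]), ((444.055419921875, 193.82781982421875), 15.109387397766113), ((443.8681335449219, 194.21115112304688), 46.36161422729492))
plan [-0.314 -0.082  0.87 ] [0.001 0.    0.   ] yaw now 7.0
```

servo_tool(
  commands=[
    [[-0.15, -0.04, 0.1], [0, 0, 0]],
    [[-0.32, -0.082, 0.25], [0, 0, 0]],
    [[-0.32, -0.082, 0.4], [0, 0, 0]],
    [[-0.32, -0.082, 0.55], [0, 0, 0]],
    [[-0.32, -0.082, 0.65], [0, 0, 0]],
    [[-0.32, -0.082, 0.73], [0, 0, 0]],
    [[-0.32, -0.082, 0.79], [0, 0, 0]],
    [[-0.32, -0.082, 0.84], [0, 0, 0]],
    [[-0.32, -0.082, 0.87], [0, 0, 0]],
    [[-0.32, -0.082, 0.87], [0, 0, 0]],
  ],
)

```text
clock: 14.55
tcp_pos: [0.4435, 0.1946, 0.0396]
orientation: [3.135, 0.194, -0.002]
contact_force: [-0.0, 0.5, -0.7]
grip_width: 0.0597
gripper_force: 0.0
```

servo_tool(
  commands=[
    [[0, 0, 0], [0, 0, 0]],
    [[0, 0, 0], [0, 0, 0]],
    [[0, 0, 0], [0, 0, 0]],
    [[0, 0, 0], [0, 0, 0]],
    [[0, 0, 0], [0, 0, 0]],
    [[0, 0, 0], [0, 0, 0]],
  ],
  claw=1,
  squeeze=60,
)

```text
clock: 15.15
tcp_pos: [0.4443, 0.1956, 0.0414]
orientation: [-3.135, -0.195, -0.003]
contact_force: [-1.1, -0.5, 5.2]
grip_width: 0.0275
gripper_force: 58.7
```

servo_tool(
  commands=[
    [[0, 0, -0.1], [0, 0, 0]],
    [[0, 0, -0.25], [0, 0, 0]],
    [[0, 0, -0.4], [0, 0, 0]],
    [[0, 0, -0.5], [0, 0, 0]],
    [[0, 0, -0.5], [0, 0, 0]],
  ],
)

```text
clock: 15.65
tcp_pos: [0.4459, 0.1967, 0.1694]
orientation: [-3.133, -0.195, -0.012]
contact_force: [-0.1, 0.2, 1.4]
grip_width: 0.0275
gripper_force: 59.1
```

```bash
python3 - <<'E'
from h import *
o,p,C=look('w6'); np.savez('w6',p=p,C=C); t=o['tcp_pos']; print(t,o['grip_width'],o['gripper_force'])
D=np.hypot(C[...,0]-t[0],C[...,1]-t[1]); k=(abs(C[...,2]-(t[2]-.0265))<.006)&(D<.06)&(D>.02); P=C[k]; print(len(P),P.mean(0),cv2.minEnclosingCircle((P[:,:2]*1000).astype(np.float32)))
print(ring(C,(.591,.185),.053,(.033,.055),.042))
for rr in(.025,.03,.035,.04,.044): 
  q=P[abs(np.hypot(*(P[:,:2]-t[:2]).T)-rr)<.002]; print(rr,len(q))
plan((.591,.185,.16),7)
E
```

```text
[0.44590223 0.19665555 0.16938169] 0.027508924990789295 59.141226410865784
15101 [0.45811638 0.19812597 0.14260976] ((445.0223693847656, 196.21356201171875), 46.59728240966797)
(array([0.591 , 0.1855]), 1380)
0.025 1359
0.03 1940
0.035 2652
0.04 3182
0.044 3437
plan [0.574 0.116 0.032] [-0.001 -0.003  0.001] yaw now 7.1
```

View pics/w6.png

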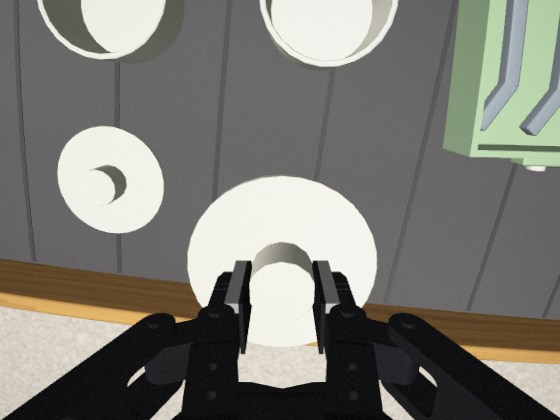

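The lid is held level and centred at about (282,260); the pots are ahead at the top edge.

servo_tool(
  commands=[
    [[0.15, 0.03, 0], [0, 0, 0]],
    [[0.3, 0.06, 0], [0, 0, 0]],
    [[0.45, 0.09, 0.05], [0, 0, 0]],
    [[0.55, 0.11, 0.1], [0, 0, 0]],
    [[0.579, 0.112, 0.18], [0, 0, 0]],
    [[0.579, 0.112, 0.2], [0, 0, 0]],
    [[0.579, 0.112, 0.2], [0, 0, 0]],
    [[0.579, 0.112, 0.2], [0, 0, 0]],
  ],
)

```text
clock: 16.5
tcp_pos: [0.5899, 0.186, 0.1154]
orientation: [3.135, 0.197, -0.001]
contact_force: [0.4, 1.0, -0.1]
grip_width: 0.0275
gripper_force: 59.2
```

```bash
cat >> h.py <<'E'
def held(C,o,g=.0265):
    t=o['tcp_pos']; D=np.hypot(C[...,0]-t[0],C[...,1]-t[1]); P=C[(abs(C[...,2]-(t[2]-g))<.006)&(D<.06)&(D>.02)]
    c,rd=cv2.minEnclosingCircle((P[:,:2]*1000).astype(np.float32)); A=np.c_[P[:,:2]-t[:2],np.ones(len(P))]; s=np.linalg.lstsq(A,P[:,2],rcond=None)[0]
    print('lid in hand',np.round(np.array(c)/1000,4),round(rd,1),'tilt',np.round(np.degrees(s[:2]),1),'disc top z',round(s[2],4),'tcp',np.round(t,4),o['grip_width'].round(4)); return np.array(c)/1000
E
python3 - <<'E'
from h import *
o,p,C=look('w7'); held(C,o); plan((.592,.186,.0865),7,o)
E
```

```text
Traceback (most recent call last):
  File "h.py", line 90, in held
    print('lid in hand',np.round(np.array(c)/1000,4),round(rd,1),'tilt',np.round(np.degrees(s[:2]),1),'disc top z',round(s[2],4),'tcp',np.round(t,4),o['grip_width'].round(4)); return np.array(c)/1000
                                                                                                                                                     ^^^^^^^^^^^^^^^^^^^^^
AttributeError: 'float' object has no attribute 'round'
```

```bash
sed -i "s/o\['grip_width'\].round(4)/round(o['grip_width'],4)/" h.py
python3 - <<'E'
from h import *
o,p,C=look('w7'); held(C,o); plan((.592,.186,.0865),7,o)
E
```

```text
lid in hand [0.5892 0.1859] 46.5 tilt [-0.2 -0. ] disc top z 0.0891 tcp [0.5903 0.1861 0.116 ] 0.0274
plan [0.007 0.001 0.118] [-0.    -0.     0.002] yaw now 7.2
```

servo_tool(
  commands=[
    [[0.007, 0.001, 0.02], [0, 0, 0]],
    [[0.007, 0.001, 0.05], [0, 0, 0]],
    [[0.007, 0.001, 0.08], [0, 0, 0]],
    [[0.007, 0.001, 0.1], [0, 0, 0]],
    [[0.007, 0.001, 0.115], [0, 0, 0]],
    [[0.007, 0.001, 0.12], [0, 0, 0]],
    [[0.007, 0.001, 0.12], [0, 0, 0]],
  ],
)

```text
clock: 17.3
tcp_pos: [0.5923, 0.1854, 0.0856]
orientation: [3.135, 0.195, -0.001]
contact_force: [-2.2, -0.8, 4.1]
grip_width: 0.0278
gripper_force: 59.7
```

servo_tool(
  commands=[
    [[0, 0, 0], [0, 0, 0]],
    [[0, 0, 0], [0, 0, 0]],
    [[0, 0, 0], [0, 0, 0]],
    [[0, 0, 0], [0, 0, 0]],
  ],
  claw=0.35,
)

```text
clock: 17.7
tcp_pos: [0.5926, 0.1856, 0.0852]
orientation: [-3.135, -0.195, -0.0]
contact_force: [0.0, 0.1, -0.3]
grip_width: 0.0555
gripper_force: 0.0
```

servo_tool(
  commands=[
    [[0, 0, -0.1], [0, 0, 0]],
    [[0, 0, -0.25], [0, 0, 0]],
    [[-0.1, -0.15, -0.4], [0, 0, 0]],
    [[-0.2, -0.3, -0.55], [0, 0, 0]],
    [[-0.3, -0.45, -0.6], [0, 0, 0]],
    [[-0.4, -0.6, -0.6], [0, 0, 0]],
    [[-0.4, -0.6, -0.6], [0, 0, 0]],
    [[-0.4, -0.6, -0.6], [0, 0, 0]],
  ],
)

```text
clock: 18.5
tcp_pos: [0.4732, 0.3239, 0.2357]
orientation: [-3.134, -0.203, -0.0]
contact_force: [0.7, -0.7, 0.1]
grip_width: 0.0558
gripper_force: 0.0
```

```bash
cat >> h.py <<'E'
def seated(C,c):
    P=C[(C[...,2]>.045)&(C[...,2]<.072)&(np.hypot(C[...,0]-c[0],C[...,1]-c[1])<.055)]; 
    D=np.hypot(*(P[:,:2]-c).T); Q=P[(D>.022)&(D<.043)]; A=np.c_[Q[:,:2]-c,np.ones(len(Q))]; s=np.linalg.lstsq(A,Q[:,2],rcond=None)[0]
    print('seated',np.round(cv2.minEnclosingCircle((P[:,:2]*1000).astype(np.float32))[0],1),len(Q),'tilt',np.round(np.degrees(s[:2]),1),'disc top',round(s[2],4))
E
python3 - <<'E'
from h import *
o,p,C=look('w8'); np.savez('w8',p=p,C=C); print(o['tcp_pos'])
seated(C,(.591,.1855)); print(lidpos(C,(.4416,.3414)),ring(C,(.5795,.3286),.053,(.033,.055),.042)); b=lidpos(C,(.4416,.3414))[2][0]
plan((b[0]/1000,b[1]/1000,.04),7)
E
```

```text
[0.47317214 0.32390891 0.23566627]
seated [591.3 184.9] 5988 tilt [ 0.1 -0.1] disc top 0.0588
(array([442.6, 341.7]), ((441.9806213378906, 341.6632385253906), 14.907143592834473), ((441.87896728515625, 341.9005126953125), 46.1671142578125)) (array([0.5788, 0.3296]), 1895)
plan [-0.12  -0.096  0.781] [ 0.    -0.     0.002] yaw now 7.2
```

View pics/w8.png

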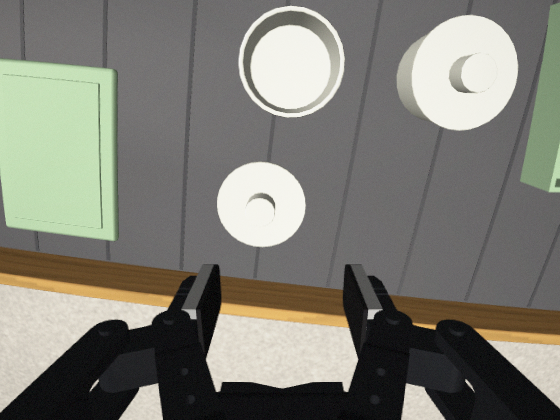

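Lid B is seated level, shown at about (458,73). Lid A is at (261,204) and pot A at (292,62).

servo_tool(
  commands=[
    [[-0.12, -0.096, 0.15], [0, 0, 0]],
    [[-0.12, -0.096, 0.3], [0, 0, 0]],
    [[-0.12, -0.096, 0.45], [0, 0, 0]],
    [[-0.12, -0.096, 0.57], [0, 0, 0]],
    [[-0.12, -0.096, 0.66], [0, 0, 0]],
    [[-0.12, -0.096, 0.73], [0, 0, 0]],
    [[-0.12, -0.096, 0.77], [0, 0, 0]],
    [[-0.12, -0.096, 0.78], [0, 0, 0]],
    [[-0.12, -0.096, 0.78], [0, 0, 0]],
  ],
)

```text
clock: 19.45
tcp_pos: [0.4427, 0.3415, 0.0403]
orientation: [3.135, 0.193, 0.0]
contact_force: [-0.3, 0.3, -0.7]
grip_width: 0.0558
gripper_force: 0.0
```

servo_tool(
  commands=[
    [[0, 0, 0], [0, 0, 0]],
    [[0, 0, 0], [0, 0, 0]],
    [[0, 0, 0], [0, 0, 0]],
    [[0, 0, 0], [0, 0, 0]],
    [[0, 0, 0], [0, 0, 0]],
    [[0, 0, 0], [0, 0, 0]],
  ],
  claw=1,
)

```text
clock: 20.05
tcp_pos: [0.4427, 0.3425, 0.0416]
orientation: [-3.135, -0.195, -0.003]
contact_force: [-1.2, -2.1, 6.2]
grip_width: 0.0274
gripper_force: 58.7
```

servo_tool(
  commands=[
    [[0, 0, -0.1], [0, 0, 0]],
    [[0, 0, -0.22], [0, 0, 0]],
    [[0, 0, -0.34], [0, 0, 0]],
    [[0.1, 0.02, -0.4], [0, 0, 0]],
    [[0.25, 0.05, -0.4], [0, 0, 0]],
    [[0.4, 0.08, -0.4], [0, 0, 0]],
    [[0.5, 0.1, -0.35], [0, 0, 0]],
    [[0.53, 0.11, -0.32], [0, 0, 0]],
    [[0.53, 0.11, -0.3], [0, 0, 0]],
    [[0.53, 0.11, -0.3], [0, 0, 0]],
  ],
)

```text
clock: 21.05
tcp_pos: [0.5747, 0.3315, 0.1143]
orientation: [3.135, 0.197, -0.004]
contact_force: [-1.2, 0.3, -0.1]
grip_width: 0.0276
gripper_force: 59.1
```

```bash
python3 - <<'E'
from h import *
o,p,C=look('w9'); c=held(C,o); pot=ring(C,(.579,.329),.053,(.033,.055),.042); print(pot)
t=o['tcp_pos']; plan((t[0]+.579-c[0],t[1]+.3291-c[1],.0865),7,o)
E
```

```text
lid in hand [0.5732 0.3312] 46.5 tilt [-0.4 -0.1] disc top z 0.0872 tcp [0.5747 0.3315 0.1143] 0.0276
(array([0.5792, 0.3299]), 1225)
plan [0.022 0.011 0.111] [0.    0.002 0.002] yaw now 7.2
```

servo_tool(
  commands=[
    [[0.022, 0.009, 0.01], [0, 0, 0]],
    [[0.022, 0.009, 0.03], [0, 0, 0]],
    [[0.022, 0.009, 0.06], [0, 0, 0]],
    [[0.022, 0.009, 0.09], [0, 0, 0]],
    [[0.022, 0.009, 0.105], [0, 0, 0]],
    [[0.022, 0.009, 0.113], [0, 0, 0]],
    [[0.022, 0.009, 0.113], [0, 0, 0]],
  ],
)

```text
clock: 21.8
tcp_pos: [0.5823, 0.3297, 0.0866]
orientation: [3.135, 0.196, -0.001]
contact_force: [0.0, 0.3, -0.2]
grip_width: 0.0274
gripper_force: 59.1
```

servo_tool(
  commands=[
    [[0, 0, 0], [0, 0, 0]],
    [[0, 0, 0], [0, 0, 0]],
    [[0, 0, 0], [0, 0, 0]],
    [[0, 0, 0], [0, 0, 0]],
  ],
  claw=0.35,
)

```text
clock: 22.2
tcp_pos: [0.5827, 0.3298, 0.0873]
orientation: [-3.135, -0.195, -0.001]
contact_force: [-0.3, 0.7, -0.2]
grip_width: 0.0555
gripper_force: 0.0
```

servo_tool(
  commands=[
    [[0, 0, -0.1], [0, 0, 0]],
    [[0, 0, -0.25], [0, 0, 0]],
    [[0, 0, -0.4], [0, 0, 0]],
    [[-0.1, 0, -0.5], [0, 0, 0]],
    [[-0.2, 0, -0.6], [0, 0, 0]],
    [[-0.2, 0, -0.6], [0, 0, 0]],
  ],
)

```text
clock: 22.8
tcp_pos: [0.5316, 0.3254, 0.2414]
orientation: [-3.132, -0.199, -0.007]
contact_force: [0.0, 0.4, -0.3]
grip_width: 0.0557
gripper_force: 0.0
```

```bash
python3 - <<'E'
from h import *
o,p,C=look('w10'); print(o['tcp_pos'])
seated(C,(.579,.3295)); seated(C,(.591,.1855))
plan((.55,-.18,.24),7)
E
```

```text
[0.53161824 0.32541472 0.24139358]
seated [581.1 329.2] 5695 tilt [-0. -0.] disc top 0.0588
seated [591.3 185.1] 5115 tilt [ 0.  -0.2] disc top 0.0588
plan [-0.185  2.011 -0.006] [-0.001 -0.002  0.002] yaw now 7.2
```

servo_tool(
  commands=[
    [[-0.09, 0.3, 0], [0, 0, 0]],
    [[-0.09, 0.6, 0], [0, 0, 0]],
    [[-0.09, 0.9, 0], [0, 0, 0]],
    [[-0.09, 1.0, 0], [0, 0, 0]],
    [[-0.09, 1.0, 0], [0, 0, 0]],
    [[-0.09, 1.0, 0], [0, 0, 0]],
  ],
)

```text
clock: 23.45
tcp_pos: [0.5426, 0.0631, 0.2356]
orientation: [3.132, 0.176, -0.003]
contact_force: [-0.3, 0.2, 0.0]
grip_width: 0.0553
gripper_force: 0.0
```

servo_tool(
  commands=[
    [[-0.09, 0.3, 0], [0, 0, 0]],
    [[-0.09, 0.6, 0], [0, 0, 0]],
    [[-0.09, 0.9, 0], [0, 0, 0]],
    [[-0.09, 1.0, 0], [0, 0, 0]],
    [[-0.09, 1.0, 0], [0, 0, 0]],
    [[-0.09, 1.0, 0], [0, 0, 0]],
    [[-0.09, 1.0, 0], [0, 0, 0]],
  ],
)

```text
clock: 24.15
tcp_pos: [0.5502, -0.18, 0.2358]
orientation: [-3.136, -0.189, 0.003]
contact_force: [-0.5, 1.4, -0.2]
grip_width: 0.0558
gripper_force: 0.0
```

```bash
python3 - <<'E'
from h import *
o,p,C=look('w11'); np.savez('w11',p=p,C=C); print(o['tcp_pos'])
for c in ((.424,-.1835),(.5985,-.337)): print('pot',ring(C,c,.053,(.033,.055),.042))
print(lidpos(C,(.593,-.188)))
b=lidpos(C,(.593,-.188))[2][0]; plan((b[0]/1000,b[1]/1000,.04),7)
print(lidpos(C,(.435,-.339)))
E
```

```text
[ 0.55016234 -0.17999987  0.2357666 ]
pot (array([ 0.4255, -0.1844]), 1241)
pot (array([ 0.6007, -0.3392]), 1763)
(array([ 593.6, -187.7]), ((593.3818969726562, -187.94273376464844), 15.00645637512207), ((593.668701171875, -187.7450408935547), 46.25209045410156))
plan [0.168 0.062 0.784] [-0.001  0.001  0.001] yaw now 7.1
(array([ 436.6, -338.8]), ((435.4281921386719, -339.3223571777344), 15.732032775878906), ((435.8055419921875, -340.0990295410156), 46.642189025878906))
```

View pics/w11.png

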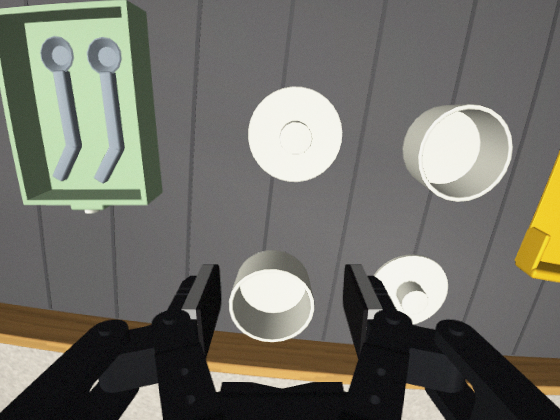

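The picture shows lid C at (295,135), pot D at (465,150), pot C at (272,295) and lid D at (413,290).

servo_tool(
  commands=[
    [[0.168, 0.062, 0.15], [0, 0, 0]],
    [[0.168, 0.062, 0.3], [0, 0, 0]],
    [[0.168, 0.062, 0.45], [0, 0, 0]],
    [[0.168, 0.062, 0.57], [0, 0, 0]],
    [[0.168, 0.062, 0.66], [0, 0, 0]],
    [[0.168, 0.062, 0.73], [0, 0, 0]],
    [[0.168, 0.062, 0.77], [0, 0, 0]],
    [[0.168, 0.062, 0.785], [0, 0, 0]],
    [[0.168, 0.062, 0.785], [0, 0, 0]],
  ],
)

```text
clock: 25.1
tcp_pos: [0.5943, -0.1874, 0.0408]
orientation: [-3.135, -0.197, 0.0]
contact_force: [-1.0, -0.3, 0.5]
grip_width: 0.0555
gripper_force: 0.0
```

servo_tool(
  commands=[
    [[0, 0, 0], [0, 0, 0]],
    [[0, 0, 0], [0, 0, 0]],
    [[0, 0, 0], [0, 0, 0]],
    [[0, 0, 0], [0, 0, 0]],
    [[0, 0, 0], [0, 0, 0]],
    [[0, 0, 0], [0, 0, 0]],
  ],
  claw=1,
)

```text
clock: 25.7
tcp_pos: [0.5949, -0.1885, 0.0422]
orientation: [3.135, 0.195, 0.003]
contact_force: [-0.4, 0.9, 5.6]
grip_width: 0.0273
gripper_force: 58.9
```

servo_tool(
  commands=[
    [[0, 0, -0.1], [0, 0, 0]],
    [[0, 0, -0.22], [0, 0, 0]],
    [[0, 0, -0.34], [0, 0, 0]],
    [[0, 0.1, -0.4], [0, 0, 0]],
    [[-0.02, 0.25, -0.4], [0, 0, 0]],
    [[-0.03, 0.4, -0.4], [0, 0, 0]],
    [[-0.046, 0.52, -0.35], [0, 0, 0]],
    [[-0.046, 0.6, -0.32], [0, 0, 0]],
    [[-0.046, 0.6, -0.3], [0, 0, 0]],
    [[-0.046, 0.6, -0.3], [0, 0, 0]],
    [[-0.046, 0.6, -0.3], [0, 0, 0]],
  ],
)

```text
clock: 26.8
tcp_pos: [0.6019, -0.3362, 0.1158]
orientation: [-3.134, -0.199, -0.0]
contact_force: [0.2, 0.6, -0.4]
grip_width: 0.0271
gripper_force: 59.2
```

```bash
python3 - <<'E'
from h import *
o,p,C=look('w12'); c=held(C,o); pot=ring(C,(.6007,-.339),.053,(.033,.055),.042); print(pot)
t=o['tcp_pos']; plan((t[0]+.6007-c[0],t[1]-.339-c[1],.0865),7,o)
E
```

```text
lid in hand [ 0.6007 -0.336 ] 46.6 tilt [-0.2  0.1] disc top z 0.088 tcp [ 0.6019 -0.3362  0.1158] 0.0271
(array([ 0.6015, -0.3398]), 776)
plan [-0.001  0.012  0.117] [-0.001 -0.     0.003] yaw now 7.3
```

servo_tool(
  commands=[
    [[0, 0.013, 0.01], [0, 0, 0]],
    [[0, 0.013, 0.03], [0, 0, 0]],
    [[0, 0.013, 0.06], [0, 0, 0]],
    [[0, 0.013, 0.09], [0, 0, 0]],
    [[0, 0.013, 0.108], [0, 0, 0]],
    [[0, 0.013, 0.117], [0, 0, 0]],
    [[0, 0.013, 0.117], [0, 0, 0]],
  ],
)

```text
clock: 27.55
tcp_pos: [0.6015, -0.3418, 0.0865]
orientation: [-3.135, -0.195, 0.0]
contact_force: [-0.7, -0.4, -0.5]
grip_width: 0.0274
gripper_force: 59.0
```

servo_tool(
  commands=[
    [[0, 0, 0], [0, 0, 0]],
    [[0, 0, 0], [0, 0, 0]],
    [[0, 0, 0], [0, 0, 0]],
    [[0, 0, 0], [0, 0, 0]],
  ],
  claw=0.35,
)

```text
clock: 27.95
tcp_pos: [0.6017, -0.3419, 0.0866]
orientation: [3.135, 0.195, 0.0]
contact_force: [-0.1, -0.0, 0.0]
grip_width: 0.0556
gripper_force: 0.0
```

servo_tool(
  commands=[
    [[0, 0, -0.1], [0, 0, 0]],
    [[0, 0, -0.25], [0, 0, 0]],
    [[0, 0, -0.4], [0, 0, 0]],
    [[-0.1, 0, -0.5], [0, 0, 0]],
    [[-0.25, 0, -0.6], [0, 0, 0]],
    [[-0.4, 0, -0.6], [0, 0, 0]],
    [[-0.4, 0, -0.6], [0, 0, 0]],
  ],
)

```text
clock: 28.65
tcp_pos: [0.4972, -0.357, 0.2377]
orientation: [3.134, 0.186, -0.003]
contact_force: [-0.5, -1.0, -0.5]
grip_width: 0.0555
gripper_force: 0.0
```

```bash
python3 - <<'E'
from h import *
o,p,C=look('w13'); print(o['tcp_pos'])
seated(C,(.601,-.339)); print(ring(C,(.425,-.184),.053,(.033,.055),.042)); q=lidpos(C,(.4358,-.340)); print(q); b=q[2][0]
plan((b[0]/1000,b[1]/1000,.04),7)
E
```

```text
[ 0.49724811 -0.35703361  0.23766096]
seated [ 600.8 -342.2] 6774 tilt [ 0. -0.] disc top 0.0588
(array([ 0.4249, -0.1856]), 1474)
(array([ 436.9, -339.8]), ((436.09283447265625, -339.84832763671875), 15.037771224975586), ((435.93658447265625, -339.78961181640625), 46.454673767089844))
plan [-0.246 -0.095  0.789] [ 0.001  0.    -0.001] yaw now 6.9
```

servo_tool(
  commands=[
    [[-0.15, -0.06, 0.1], [0, 0, 0]],
    [[-0.246, -0.095, 0.25], [0, 0, 0]],
    [[-0.246, -0.095, 0.4], [0, 0, 0]],
    [[-0.246, -0.095, 0.55], [0, 0, 0]],
    [[-0.246, -0.095, 0.66], [0, 0, 0]],
    [[-0.246, -0.095, 0.73], [0, 0, 0]],
    [[-0.246, -0.095, 0.77], [0, 0, 0]],
    [[-0.246, -0.095, 0.787], [0, 0, 0]],
    [[-0.246, -0.095, 0.787], [0, 0, 0]],
    [[-0.246, -0.095, 0.787], [0, 0, 0]],
  ],
)

```text
clock: 29.7
tcp_pos: [0.4392, -0.3387, 0.0406]
orientation: [3.135, 0.196, 0.002]
contact_force: [0.9, -0.0, 1.0]
grip_width: 0.0556
gripper_force: 0.0
```

servo_tool(
  commands=[
    [[0, 0, 0], [0, 0, 0]],
    [[0, 0, 0], [0, 0, 0]],
    [[0, 0, 0], [0, 0, 0]],
    [[0, 0, 0], [0, 0, 0]],
    [[0, 0, 0], [0, 0, 0]],
    [[0, 0, 0], [0, 0, 0]],
  ],
  claw=1,
)

```text
clock: 30.3
tcp_pos: [0.439, -0.3387, 0.041]
orientation: [3.134, 0.195, 0.002]
contact_force: [-1.1, 0.8, 6.2]
grip_width: 0.0272
gripper_force: 58.6
```

servo_tool(
  commands=[
    [[0, 0, -0.1], [0, 0, 0]],
    [[0, 0, -0.22], [0, 0, 0]],
    [[0, 0, -0.34], [0, 0, 0]],
    [[0, -0.1, -0.4], [0, 0, 0]],
    [[0.01, -0.25, -0.4], [0, 0, 0]],
    [[0.02, -0.4, -0.4], [0, 0, 0]],
    [[0.03, -0.52, -0.35], [0, 0, 0]],
    [[0.03, -0.62, -0.32], [0, 0, 0]],
    [[0.03, -0.62, -0.3], [0, 0, 0]],
    [[0.03, -0.62, -0.3], [0, 0, 0]],
    [[0.03, -0.62, -0.3], [0, 0, 0]],
  ],
)

```text
clock: 31.4
tcp_pos: [0.4269, -0.1847, 0.1152]
orientation: [3.135, 0.193, 0.001]
contact_force: [0.1, 0.3, 0.6]
grip_width: 0.0277
gripper_force: 59.2
```

```bash
python3 - <<'E'
from h import *
o,p,C=look('w14'); c=held(C,o); pot=ring(C,(.425,-.1848),.053,(.033,.055),.042); print(pot)
t=o['tcp_pos']; plan((t[0]+.425-c[0],t[1]-.185-c[1],.0865),7,o)
E
```

```text
lid in hand [ 0.4231 -0.1849] 46.7 tilt [-0.2 -0. ] disc top z 0.0887 tcp [ 0.4269 -0.1847  0.1152] 0.0277
(array([ 0.4246, -0.1846]), 973)
plan [0.007 0.001 0.115] [ 0.    -0.     0.001] yaw now 7.1
```

servo_tool(
  commands=[
    [[0.006, 0, 0.01], [0, 0, 0]],
    [[0.006, 0, 0.03], [0, 0, 0]],
    [[0.006, 0, 0.06], [0, 0, 0]],
    [[0.006, 0, 0.09], [0, 0, 0]],
    [[0.006, 0, 0.11], [0, 0, 0]],
    [[0.006, 0, 0.118], [0, 0, 0]],
    [[0.006, 0, 0.118], [0, 0, 0]],
  ],
)

```text
clock: 32.15
tcp_pos: [0.4278, -0.1834, 0.0851]
orientation: [-3.135, -0.195, 0.001]
contact_force: [-0.9, 0.1, -0.2]
grip_width: 0.0273
gripper_force: 59.2
```

servo_tool(
  commands=[
    [[0, 0, 0], [0, 0, 0]],
    [[0, 0, 0], [0, 0, 0]],
    [[0, 0, 0], [0, 0, 0]],
    [[0, 0, 0], [0, 0, 0]],
  ],
  claw=0.35,
)

```text
clock: 32.55
tcp_pos: [0.4281, -0.1835, 0.0853]
orientation: [3.135, 0.195, 0.0]
contact_force: [0.6, 1.3, 0.6]
grip_width: 0.0553
gripper_force: 0.0
```

servo_tool(
  commands=[
    [[0, 0, -0.1], [0, 0, 0]],
    [[0, 0, -0.25], [0, 0, 0]],
    [[0, 0, -0.4], [0, 0, 0]],
    [[0, 0.15, -0.5], [0, 0, 0]],
    [[0, 0.3, -0.6], [0, 0, 0]],
    [[0, 0.5, -0.6], [0, 0, 0]],
    [[0, 0.5, -0.6], [0, 0, 0]],
    [[0, 0.5, -0.6], [0, 0, 0]],
  ],
)

```text
clock: 33.35
tcp_pos: [0.4431, -0.3083, 0.2349]
orientation: [-3.135, -0.191, 0.001]
contact_force: [1.4, 0.3, 0.3]
grip_width: 0.0553
gripper_force: 0.0
```

```bash
python3 - <<'E'
from h import *
o,p,C=look('w15'); print(o['tcp_pos'],o['gripper_force'])
seated(C,(.4245,-.185)); seated(C,(.601,-.341))
p,d=r.grab_frame('top'); save('top2',p); T=cloud('top',d)
for c in((.581,.329),(.5913,.185)): seated(T,c)
p,d=r.grab_frame('side'); save('side2',p)
E
```

```text
[ 0.44307942 -0.3083461   0.23489792] 0.0
seated [ 424.3 -183.9] 4787 tilt [-0.1  0.1] disc top 0.0586
seated [ 597.1 -342.9] 3636 tilt [-0. -0.] disc top 0.0587
seated [581.5 329.5] 601 tilt [-0.  -0.1] disc top 0.0569
seated [592.2 184.8] 611 tilt [ 0.2 -0.1] disc top 0.0571
```

View pics/side2.png

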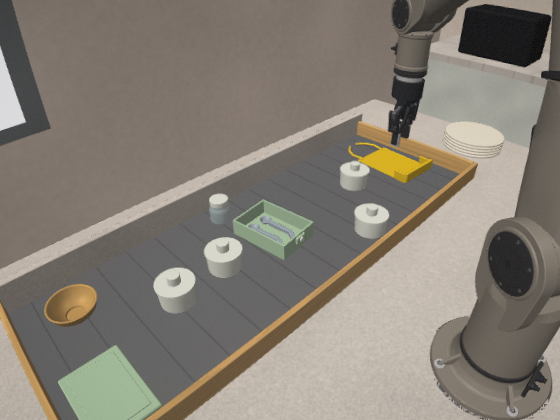

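View pics/top2.png

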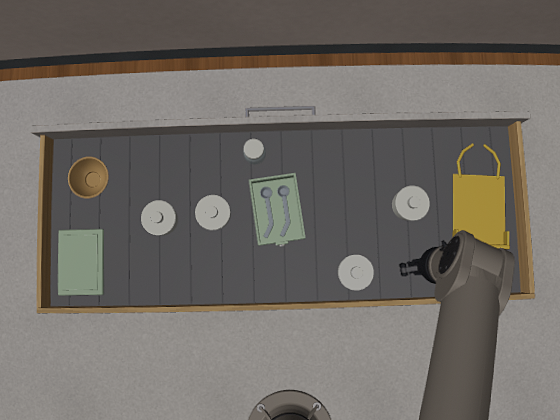

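The pictures show lids on all four pots, seated level at the top-view positions (158,218), (212,212), (411,202) and (355,272). Both spoons are in the container at (268,210) and (285,208), the jar is still at (253,149), and the gripper is clear.

```bash
python3 -c "
from bench import r
print(r.hand_in())"
```

```text
the job is handed in; nothing more can be done
None
```

The job is handed in: both spoons lie in the green container below its rim, all four pots have a lid seated level, and the jar was not moved.

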